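Nest the inspection cups and put the rejects cup on its stand

TASK

Close the lot at the inspection bench: on the green stand build one nest of cups from the outside in, in this order: the red cup centred on the stand, then the yellow cup fully down inside the red one, then the grey cup, which you pull out of the blue one, fully down inside the yellow, and last the white lid seated on the grey cup. Put the emptied blue cup in the middle of the orange stand, whenever it suits. All cups stand upright at the end; leave the amber bottle and the black jar standing where they are.

Things in the scene. Friction and masses are not known exactly. Their poses are not given: they have to be found in the camera images.
- red_cup: Red upright open round plastic cup, outside diameter 56 mm at the foot widening evenly to 66 mm at the rim, 45 mm tall, wall 3 mm, floor 4 mm thick. Origin: centre of its underside, z up along its axis. Large and low; starts empty on the bench.
- yellow_cup: Yellow upright open round plastic cup, outside diameter 45 mm at the foot widening evenly to 52 mm at the rim, 70 mm tall, wall 3 mm, floor 4 mm thick. Origin: centre of its underside, z up along its axis. Starts empty on the bench. Down inside the red cup its underside is 4 mm above the red cup's underside, it has about 2.5 mm of play all round and stands 29 mm out of it.
- grey_cup: Grey upright open round plastic cup, outside diameter 33 mm at the foot widening evenly to 40 mm at the rim, 95 mm tall, wall 3 mm, floor 4 mm thick. Origin: centre of its underside, z up along its axis. Starts loose in the blue cup. Inside the blue or yellow cup its underside is 4 mm above theirs; about 3 mm of play all round, 29 mm stands out.
- blue_cup: Blue upright open round plastic cup, outside diameter 45 mm at the foot widening evenly to 52 mm at the rim, 70 mm tall, wall 3 mm, floor 4 mm thick. Origin: centre of its underside, z up along its axis. Same shape as the yellow cup; stands on the bench with the grey cup in it at the start.
- lid: White round lid, black knob, upright on the bench. From the underside up: plug 28 mm in diameter, 8 mm high (lowest 4 mm taper to 22 mm); flange 46 mm in diameter, 5 mm thick; upright round knob 18 mm in diameter, 26 mm high. The plug enters the grey cup's mouth (34 mm inside), the flange rests on its rim: lid underside 87 mm above the cup's. Origin: centre of the plug's underside, z up.
- green_stand: Green round flat-topped stand, fixed to the bench, 90 mm in diameter and 10 mm high, with a thin white circle drawn near its edge. Origin: centre of its underside, on the bench surface. No rim: the red cup's underside stands 10 mm above the bench on it.
- orange_stand: Orange round flat-topped stand, fixed to the bench, 90 mm in diameter and 10 mm high, with a thin white circle drawn near its edge. Origin: centre of its underside, on the bench surface. No rim: the blue cup's underside stands 10 mm above the bench on it.
- bottle: Small amber bottle with white cap, 38 mm in diameter, 85 mm tall, standing loose on the bench; not to be moved. Origin: centre of its underside.
- jar: Small black screw jar, 52 mm in diameter, 60 mm tall, standing loose on the bench; not to be moved. Origin: centre of its underside.
Things that resemble listed ones, but are neither listed nor needed, are in the scene too. There is more than one size of the red_cup; the one meant has the size given above.

How it is judged:
By the outcome, as a careful person would: the job done as asked, in the order asked, and still so for the second after the job is handed in, with the robot touching nothing.
It also fails if it takes over 144 s, if anything falls off the work surface, if the arm or the gripper's body presses on something with over 40 N, if the wrist force passes 120 N, or if a joint passes its speed limit or range.

ROBOT

A 6-joint arm with a two-finger parallel gripper is mounted at the origin on the work surface. World frame = base frame: x ahead of the robot, y to its left, z up, the work surface at z = 0. Lengths are in m, angles in rad, forces in N, time in s.
With the tool pointing down it reaches from about 0.35 to 0.775 m from the base axis. Payload 7.3 kg.
Tool frame: the origin (TCP) lies midway between the tips of the shut fingers; the grasp point (between the pads) lies 19 mm behind it (grasp_offset is the z of the grasp point in the tool frame, in m); z points along the fingers, y is the line along which they close (so a half turn about z gives the same grasp; the last joint's range is limited). The gripper opens to 92 mm and grips with 3 to 60 N. Pads are 19 mm wide; open, the fingers measure 130 mm over their backs; the gripper's body (75 mm by 190 mm) begins 47 mm behind the grasp point.
Start: joints at [1.079, 0.342, 1.524, -0, 1.275, -0.146], TCP at [0.178, 0.494, 0.227] pointing down, gripper open.
Joint ranges: [-2.53, 2.53], [-0.77, 2.02], [0.04, 2.7], [-1, 4.14], [0.28, 2.66], [-3.11, 3.11]. Speed limits (rad/s): [2.57, 2.57, 3.14, 3.14, 3.14, 3.14].

INTERFACE

Orientations are given as [roll, pitch, yaw] about the fixed x, y, z axes, in that order (R = Rz(yaw) Ry(pitch) Rx(roll)).
In Python, from cell import * gives the robot as it stands. Calls block until the motion is done:
- move_ptp(position, orientation): joint-space move of the TCP to a pose.
- move_l(position, rate=0.15, ori=None, until_force=None): straight line of the TCP; ori=None keeps the orientation; rate is the mean speed in m/s. With until_force (N) it stops when the force on the tool has changed by that much, and returns True; else False.
- goto_joints(angles): joint-space move.
- grip(opening, grip_force=None): opening from 0.0 (shut) to 1.0 (fully open); grip_force is the grip in N (None keeps the last); returns when the fingers have stopped.
- sleep(seconds).
- inverse_kinematics(position, orientation): joint angles nearest the present ones, or None.
- get_state(): the state.
- get_image(name): name is "side" or "top" or "wrist"; returns the picture (400x640x3 uint8, blue, green, red); there is no depth.
- calibration(name): a dict with "fx", "fy", "cx", "cy" (pixels), "pose" (4x4, takes a point from camera to world coordinates). Camera axes: x right, y down, z forward; pixel columns grow to the right and rows downward; lengths in m; the calibration is good to about 2 mm. A picture is of the moment at which its call begins: read the wrist's pose just before it. calibration takes no time and is no camera call; for the wrist camera it gives the pose at the moment of the call.
A pose or a line that the arm cannot do raises Unreachable and nothing moves.
- finish_job(): hands the job in; it is judged then, once.
The state is a dict: "time": time; "qpos": joint angles; "dq": joint speeds; "joint_efforts": joint torques, N m; "ee_pos": TCP position; "tool_rot": TCP orientation; "force": force on the tool from outside, world axes, zero at the start; "ft_torque": the same for the moment, N m; "grip_width": opening from 0.0 (shut) to 1.0 (fully open); "grip_force": force on a finger pad.
Only numpy, scipy, OpenCV 4.12 (cv2) and the standard library are available. Lean on these libraries where they do the work, as an engineer would, in place of code of your own. Each camera call takes 0.05 s, during which the arm holds its last target. There are 200 camera calls.

## Working session

There is one attempt and no reset: what is moved stays moved. The work goes in short steps, each a Python script; the robot and the scene stay as the last script left them, time stands still between calls to the robot, and variables do not carry over. Pictures are saved under pics/ and viewed, at most 14 in all, crops included, and the job is handed in when it is done.

```bash
ls; mkdir -p pics; python3 - <<'E'
from cell import *
import cv2,numpy as np
s=get_state();print(s)
for n in("top","side"):
    cv2.imwrite(f"pics/{n}0.png",get_image(n));c=calibration(n);print(n,c)
print(calibration("wrist"))
E
```

```text
pics
{'time': 0.0, 'qpos': array([ 1.07898168e+00,  3.42731168e-01,  1.52504729e+00,  9.27638503e-06,
        1.27537677e+00, -1.46000820e-01]), 'dq': array([ 3.63532092e-06, -5.18009507e-04, -7.65543482e-04, -4.32751788e-04,
        5.23392114e-04,  3.64990567e-04]), 'joint_efforts': array([ 9.58351229e-04, -4.31240237e+01, -2.44220424e+01,  7.17751589e-02,
        5.58860635e-02, -1.18390453e-04]), 'ee_pos': array([0.17773425, 0.49355908, 0.22603001]), 'tool_rot': array([-3.14004800e+00, -2.36102343e-04,  2.79577594e+00]), 'force': array([ 0.11577715,  0.09066308, -0.10022679]), 'ft_torque': array([ 0.01520632, -0.0112237 , -0.04071444]), 'grip_force': 0.0, 'grip_width': 1.0014913887871548}
top {'fx': 368.2726330291683, 'fy': 368.2726330291683, 'cx': 317.4241561046972, 'cy': 201.6424517387851, 'pose': array([[ 0.01095628, -0.99198734,  0.12586131,  0.44536364],
       [-0.99927142, -0.0062599 ,  0.03764901, -0.02505621],
       [-0.03655947, -0.12618211, -0.99133318,  0.86954033],
       [ 0.        ,  0.        ,  0.        ,  1.        ]])}
side {'fx': 402.74934662576953, 'fy': 402.74934662576953, 'cx': 324.12214712774846, 'cy': 194.16205278930548, 'pose': array([[ 0.84780712, -0.33623271,  0.41008615,  0.15826542],
       [-0.53025888, -0.52732823,  0.6638904 , -0.63446057],
       [-0.00697166, -0.78030283, -0.625363  ,  0.60925952],
       [ 0.        ,  0.        ,  0.        ,  1.        ]])}
{'fx': 355.88151568160674, 'fy': 355.88151568160674, 'cx': 314.77093136366926, 'cy': 200.24778568837394, 'pose': array([[ 3.37728428e-01,  8.99143642e-01,  2.78352688e-01,
         1.01052649e-01],
       [ 9.41243597e-01, -3.22629970e-01, -9.98518631e-02,
         5.19485000e-01],
       [ 2.37514722e-05,  2.95720498e-01, -9.55274508e-01,
         3.84480691e-01],
       [ 0.00000000e+00,  0.00000000e+00,  0.00000000e+00,
         1.00000000e+00]])}
```

View pics/top0.png

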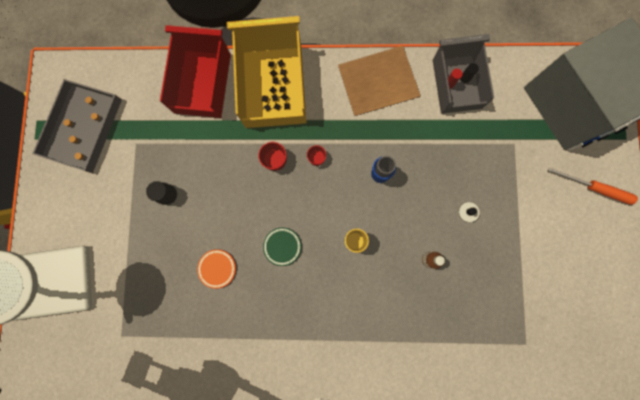

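View pics/side0.png

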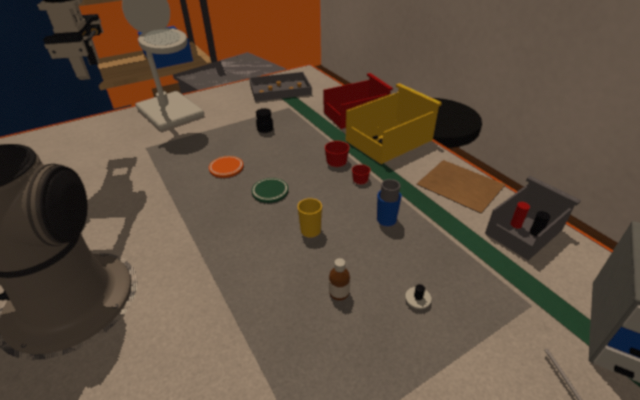

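The top view has two red cups: the larger at (273,156), about 28 px or 65 mm across, and the smaller at (317,156), about 19 px or 44 mm. The larger fits the 66 mm rim. The other items in the top view are yellow (357,240), blue with grey (384,168), lid (469,212), green stand (282,246), orange stand (217,269), bottle (434,260) and jar (161,193). An enlarged crop should confirm this.

```bash
python3 - <<'E'
import cv2
im=cv2.imread("pics/top0.png")
cv2.imwrite("pics/c1.png",cv2.resize(im[140:292,180:380],None,fx=3.9,fy=3.9,interpolation=cv2.INTER_CUBIC))
cv2.imwrite("pics/c2.png",cv2.resize(im[145:275,340:490],None,fx=4,fy=4,interpolation=cv2.INTER_CUBIC))
E
```

```text
(no output)
```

View pics/c1.png

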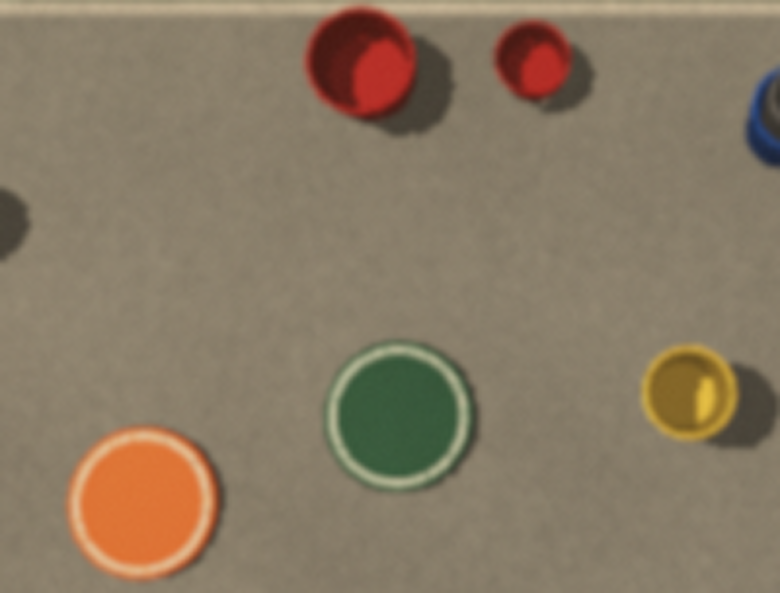

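View pics/c2.png

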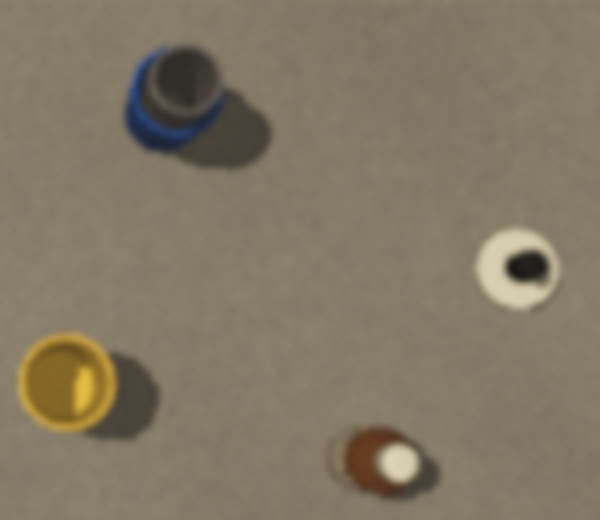

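In the crop the big red cup is at c1 (361,63), 111/3.9 = 28.5 px wide. The small one is at (536,60), 19.5 px wide, so the big one is confirmed. The other centres are green (400,416), orange (143.5,503), yellow rim (690,393), and in c2 grey rim (186,83) and lid flange (517,268). Next I project these to positions and check the diameters.

```bash
cat > h.py <<'E'
from cell import *
import cv2, numpy as np
def ray(c,px,z):
    P=c["pose"]; d=P[:3,:3]@[(px[0]-c["cx"])/c["fx"],(px[1]-c["cy"])/c["fy"],1]; o=P[:3,3]
    return o+d*(z-o[2])/d[2]
def uncrop(p,s,o): return [(p[0]+.5)/s-.5+o[0],(p[1]+.5)/s-.5+o[1]]
E
python3 - <<'E'
from h import *
c=calibration("top")
A=(3.9,(180,140));B=(4,(340,145))
for n,p,w,z,k in [("red",(361,63),111,.045,A),("small",(536,60),77,.03,A),("yellow",(690,393),95,.07,A),("green",(399.5,416),147,.01,A),("orange",(143.5,503),150,.01,A),("grey",(186,83),76,.099,B),("lid",(517,268),83,.013,B),("cap",(399,464),42,.085,B)]:
    a=ray(c,uncrop(p,*k),z);l=ray(c,uncrop((p[0]-w/2,p[1]),*k),z);r=ray(c,uncrop((p[0]+w/2,p[1]),*k),z)
    print(n,a.round(4),"dia",np.linalg.norm(l-r).round(4),"reach",np.hypot(*a[:2]).round(3))
# stands by colour, both cameras
for cam in("top","side"):
    im=cv2.imread(f"pics/{cam}0.png");c=calibration(cam);h=cv2.cvtColor(im,cv2.COLOR_BGR2HSV)
    for n,lo,hi,pt in [("green",(50,80,30),(90,255,255),dict(top=(282,246),side=(270,190))),("orange",(4,150,120),(18,255,255),dict(top=(217,269),side=(226,166)))]:
        m=cv2.inRange(h,lo,hi);x,y=pt[cam];roi=np.zeros_like(m);roi[y-20:y+21,x-22:x+23]=m[y-20:y+21,x-22:x+23]
        e=cv2.fitEllipse(cv2.convexHull(cv2.findNonZero(roi)))
        print(cam,n,np.round(e[0],1),np.round(e[1],1),ray(c,e[0],.01).round(4))
E
```

```text
red [0.656  0.1118 0.045 ] dia 0.066 reach 0.665
small [0.6618 0.0089 0.03  ] dia 0.0462 reach 0.662
yellow [ 0.4633 -0.0799  0.07  ] dia 0.0523 reach 0.47
green [0.4492 0.0888 0.01  ] dia 0.0881 reach 0.458
orange [0.3961 0.2408 0.01  ] dia 0.0903 reach 0.464
grey [ 0.6217 -0.1409  0.099 ] dia 0.0401 reach 0.637
lid [ 0.5331 -0.3418  0.013 ] dia 0.0471 reach 0.633
cap [ 0.4228 -0.2506  0.085 ] dia 0.0216 reach 0.492
top green [281.5 246.4] [28.6 29.3] [0.4489 0.0901 0.01  ]
top orange [218.4 268.5] [34.6 36.2] [0.3964 0.2362 0.01  ]
side green [269.5 191.1] [21.7 31.5] [0.4465 0.0822 0.01  ]
side orange [225.4 165.7] [18.8 34. ] [0.3966 0.2415 0.01  ]
```

```bash
python3 - <<'E'
from h import *
t=get_state()["time"]
move_ptp([.42,.165,.16],[np.pi,0,np.pi/2])
c=calibration("wrist");im=get_image("wrist");cv2.imwrite("pics/w1.png",im)
np.save("w1.npy",c["pose"]);print(get_state()["time"]-t,get_state()["ee_pos"],get_state()["qpos"].round(2))
h=cv2.cvtColor(im,cv2.COLOR_BGR2HSV)
for n,lo,hi in [("green",(50,60,20),(90,255,255)),("orange",(4,140,100),(20,255,255))]:
    m=cv2.inRange(h,lo,hi);k,l,st,ce=cv2.connectedComponentsWithStats(m)
    i=1+np.argmax(st[1:,4]);e=cv2.fitEllipse(cv2.convexHull(cv2.findNonZero((l==i).astype(np.uint8))))
    print(n,st[i],np.round(e[0],1),np.round(e[1],1),ray(c,e[0],.01).round(4))
E
```

```text
1.5833 [0.41990151 0.16583672 0.16016506] [0.21 0.28 1.82 0.   1.04 0.2 ]
green [ 309  226   77   67 4111] [346.6 260.7] [69.1 76.8] [0.4497 0.0889 0.01  ]
orange [ 243   48   90   94 6652] [287.8  94. ] [89.7 94.2] [0.3964 0.2416 0.01  ]
```

View pics/w1.png

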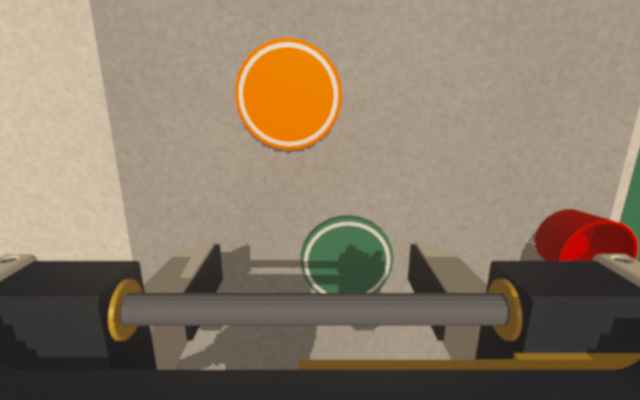

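Green is at (0.4497,0.0889) and orange at (0.3964,0.2416) from the wrist view (pixels (347,261) and (288,94)), which matches the top view. I pick each item with two gentle crossed squeezes, so it ends up centred in the hand.

```bash
cat >> h.py <<'E'
G=np.array([.4496,.0889]); O=np.array([.3964,.2414]); X=[np.pi,0,np.pi/2]; Y=[np.pi,0,np.pi]
def pick(xy,z,safe,opening=.95,force=15,first=X,second=Y):
    x,y=xy
    move_ptp([x,y,safe],first); grip(opening); move_l([x,y,z],.15)
    grip(0,5); w1=get_state()["grip_width"]; grip(opening)
    move_ptp([x,y,z],second); grip(0,force); s=get_state()
    print("widths mm",round(w1*92,1),round(s["grip_width"]*92,1),"t",round(s["time"],1))
def place(xy,z,safe,start,opening=.95,f=4):
    """carry at height safe to above xy, down to start, then feel for contact expected at TCP z"""
    x,y=xy; p=get_state()["ee_pos"]
    move_l([p[0],p[1],safe],.15); w=get_state()["grip_width"]*92
    move_l([x,y,safe],.25); move_l([x,y,start],.15)
    hit=move_l([x,y,z-.003],.025,until_force=f); s=get_state()
    print("carried width",round(w,1),"hit",hit,"z-expected mm",round((s["ee_pos"][2]-z)*1e3,1),"F",s["force"].round(1))
    return hit
def let_go(opening,safe):
    grip(opening); p=get_state()["ee_pos"]; move_l([p[0],p[1],safe],.15); print("t",round(get_state()["time"],1))
E
python3 - <<'E'
from h import *
pick((.656,.1118),.016,.12)
if 60<get_state()["grip_width"]*92<68:
    place(G,.026,.1,.04)
    let_go(.95,.12)
E
```

```text
widths mm 63.9 65.7 t 6.8
carried width 65.8 hit True z-expected mm -0.4 F [-0.4 -0.6  3.3]
t 11.0
```

```bash
python3 - <<'E'
from h import *
pick((.4633,-.0799),.046,.14)
if 48<get_state()["grip_width"]*92<54:
    place(G,.060,.16,.075)
    print(get_state()["ee_pos"])
    let_go(.95,.17)
move_ptp([.45,.06,.28],X)
c=calibration("wrist");np.save("w2.npy",c["pose"]);cv2.imwrite("pics/w2.png",get_image("wrist"));cv2.imwrite("pics/side2.png",cv2.resize(get_image("side")[120:270,180:430],None,fx=3,fy=3,interpolation=cv2.INTER_CUBIC))
E
```

```text
widths mm 52.0 50.0 t 16.6
carried width 50.2 hit True z-expected mm -0.5 F [ 0.7 -0.2  2.7]
[0.44954844 0.08888931 0.05954787]
t 21.3
```

View pics/side2.png

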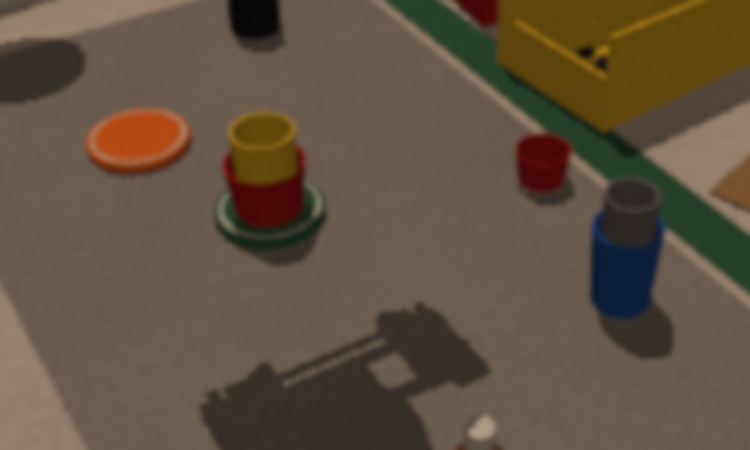

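View pics/w2.png

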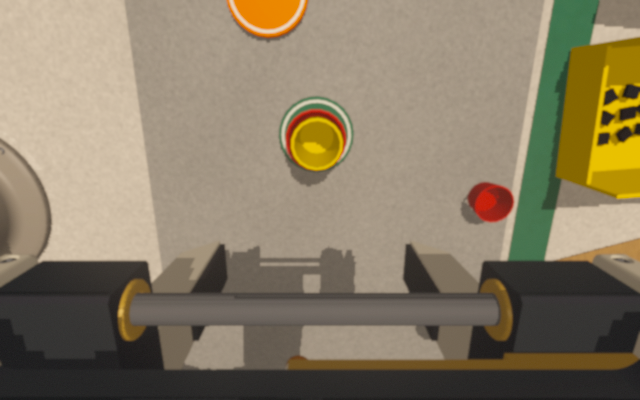

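The side view shows yellow down in red at (265,165), centred on the green stand. The wrist view agrees: yellow rim at (317,144) inside the ring. Blue with grey is upright at (627,245). Now the grey cup.

```bash
python3 - <<'E'
from h import *
pick((.6217,-.1409),.075,.16,opening=.8,force=12)
if 36<get_state()["grip_width"]*92<42:
    p=get_state()["ee_pos"];move_l([p[0],p[1],.175],.06)
    cv2.imwrite("pics/side3.png",cv2.resize(get_image("side")[80:280,230:480],None,fx=3,fy=3,interpolation=cv2.INTER_CUBIC));print(get_state()["grip_width"]*92)
E
```

```text
widths mm 40.0 38.7 t 28.5
39.04457381262819
```

View pics/side3.png

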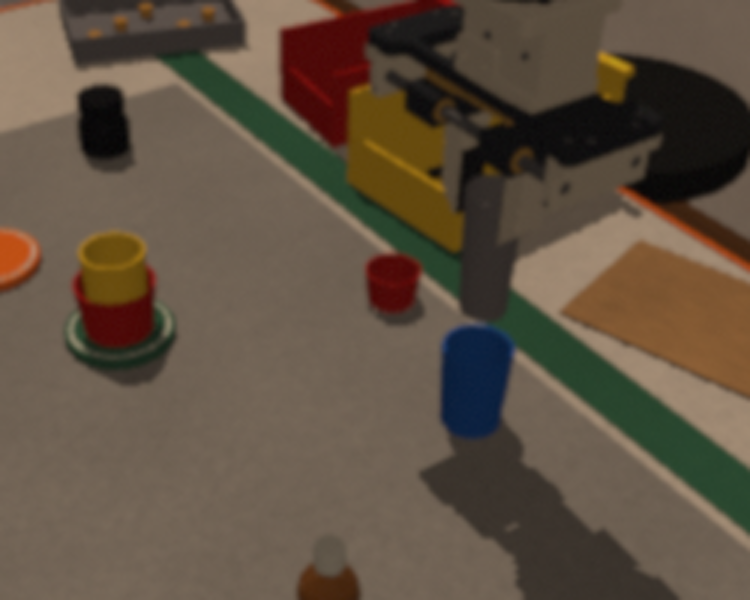

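Grey hangs vertically at (487,250), clear of blue, which is upright at (475,380). Now I place it.

```bash
python3 - <<'E'
from h import *
if place(G,.089,.185,.16) and abs(get_state()["ee_pos"][2]-.089)<.003:
    let_go(.8,.19)
    move_ptp([.45,.02,.28],X)
    c=calibration("wrist");im=get_image("wrist");P=np.hstack
    a=cv2.resize(im[60:230,220:420],None,fx=1.9,fy=1.9,interpolation=cv2.INTER_CUBIC)
    s=cv2.resize(get_image("side")[120:240,200:340],(380,323),interpolation=cv2.INTER_CUBIC)
    cv2.imwrite("pics/v4.png",np.hstack([a,s]))
E
```

```text
carried width 39.3 hit True z-expected mm -0.2 F [-0.4 -0.5  5.1]
t 36.4
```

View pics/v4.png

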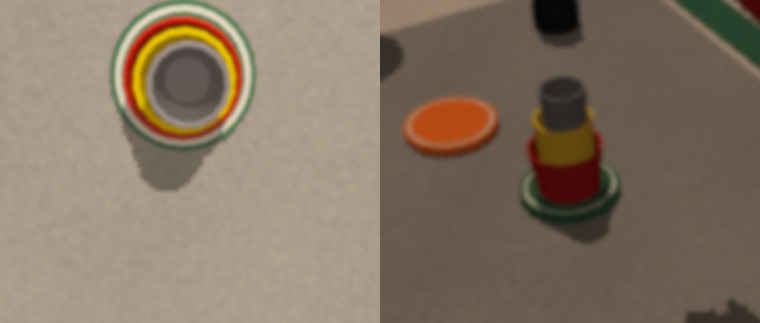

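Grey is fully down and concentric: left view (187,82), right view (565,100). Next is the lid, gripped by the knob.

```bash
python3 - <<'E'
from h import *
pick((.5331,-.3418),.017,.12,opening=.5,force=15)
if 15<get_state()["grip_width"]*92<20:
    place(G,.122,.165,.135)
    cv2.imwrite("pics/v5.png",cv2.resize(get_image("side")[110:240,190:350],None,fx=4,fy=4,interpolation=cv2.INTER_CUBIC))
E
```

```text
widths mm 18.4 17.8 t 43.9
carried width 17.1 hit True z-expected mm -0.3 F [-0.2 -0.1  4.7]
```

View pics/v5.png

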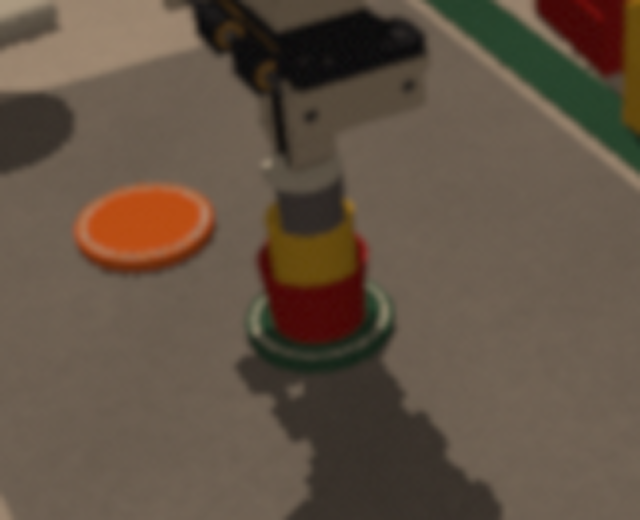

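The lid's flange rests on the grey rim at (305,180), at the expected height. I release it, then move blue over the nest height to the orange stand.

```bash
python3 - <<'E'
from h import *
let_go(.5,.24)
pick((.621,-.14),.046,.14,first=Y,second=X)
if 46<get_state()["grip_width"]*92<54:
    if place(O,.056,.25,.07): let_go(.95,.25)
move_ptp([.42,.12,.32],X)
im=get_image("wrist");s=get_image("side");t=get_image("top")
r=lambda a:cv2.resize(a,(395,290),interpolation=cv2.INTER_CUBIC)
cv2.imwrite("pics/v6.png",np.vstack([np.hstack([r(s[100:247,150:350]),r(im[:235,160:480])]),np.hstack([r(s),r(t)])]))
print(get_state()["time"])
E
```

```text
t 49.5
widths mm 50.5 51.9 t 55.8
carried width 52.2 hit True z-expected mm -0.5 F [ 1.6 -0.3  2.8]
t 63.4
64.1583
```

View pics/v6.png

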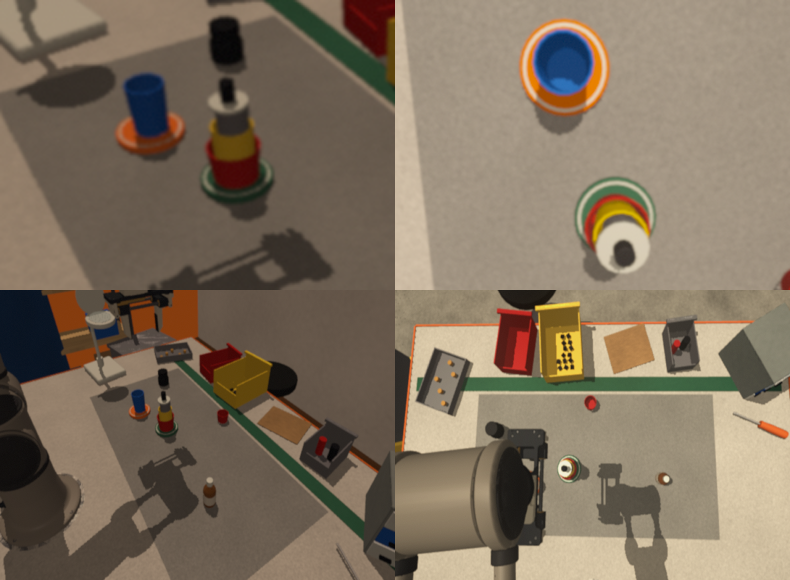

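The nest stands complete on green with the lid level at (230,105). Blue is upright in the middle of orange at (147,105). The bottle and jar are still standing in place, and the arm is clear.

```bash
python3 -c "
from cell import *
print(finish_job())"
```

```text
the job is handed in; nothing more can be done
None
```

The job is handed in at about 64 s: red, yellow, grey and lid are nested on the green stand, the empty blue cup is upright in the middle of the orange stand, and the bottle and jar were left untouched.

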